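Complete the kit tote and tip its nuts into the clipped corner

ROBOT

A 6-joint arm with a two-finger parallel gripper is mounted at the origin on the work surface. World frame = base frame: x ahead of the robot, y to its left, z up, the work surface at z = 0. Lengths are in m, angles in rad, forces in N, time in s.
With the tool pointing down it reaches from about 0.225 to 0.875 m from the base axis. Payload 3.4 kg.
Tool frame: the origin (TCP) lies between the finger pads; the fingertips stand 19 mm ahead of it and the grasp point (between the pads) is the TCP; z points along the fingers, y is the line along which they close (so a half turn about z gives the same grasp; the last joint's range is limited). The gripper opens to 85 mm and grips with 20 to 120 N. Pads are 22 mm wide; open, the fingers measure 114 mm over their backs; the gripper's body (76 mm by 85 mm) begins 54 mm behind the grasp point. The pads swing forward as they close: fully open they stand 13 mm farther back than shut.
Start: joints at [1.207, 0.276, 1.505, -0, 1.361, -0.121], TCP at [0.138, 0.558, 0.23] pointing down, gripper open.
Joint ranges: [-2.89, 2.89], [-0.75, 2.08], [0.22, 2.7], [-1.18, 4.32], [0.11, 2.71], [-2.7, 2.7]. Speed limits (rad/s): [2.57, 2.57, 3.14, 3.14, 3.14, 3.14].

INTERFACE

Orientations are given as a unit quaternion [w, x, y, z].
In Python, from rig import get_state, imaging, ticket gives the robot as it stands. The module is installed in compiled form; this text tells all that it offers.
- The arm moves only by the shell command python3 -m inch 'ROWS' [FORCE]. ROWS is JSON, a list of rows, each an object with "claw": the opening, from -1 (shut) to 1 (fully open); "travel": the shift along the world's x, y, z in units of 200 mm (1.0 is 200 mm), a list of three; "turn": the turn about the world's z in units of 180 degrees (1.0 is 180 degrees). A call has 1 to 5 rows; each row is the pose to reach, as a shift and turn from the pose commanded when the call began, turning the shorter way round; what a row does not reach only later rows make up. A row lasts 1/10 s, in which the tool goes at most 50 mm and 8.59 degrees, less where a joint would pass 70% of its speed; a pose out of reach is approached as far as the arm can. A call with a number of a shift or a turn outside -1 to 1 is refused whole. A call with a gripper value outside its range is refused whole. The fingers move at their own pace and stop on an object; FORCE is the grip in N (left out, the last holds). Time passes only in rows, so rows that repeat a pose let the fingers close. It gives the time, the measured TCP pose, the force, the opening and the grip force at its end, in the units of the state.
- get_state(): the state, without advancing time (a new reading comes with each control period).
- imaging.get_image(name): name is "side" or "top" or "wrist"; returns the picture (400x640x3 uint8, red, green, blue); there is no depth.
- imaging.camera_params(name): a dict with "camera_matrix" (3x3 intrinsics, pixels), "k1" (the pictures are not rectified: a ray, as slopes to the right and down, at radius r is drawn at 1 + k1 r^2 times it, then the intrinsics apply), "cam_to_world" (4x4, takes a point from camera to world coordinates); the wrist camera has in their place "T_tool_cam" (4x4, takes a point from camera to tool coordinates, whose origin is the TCP and whose axes are the flange's). Camera axes: x right, y down, z forward; pixel columns grow to the right and rows downward; lengths in m; the calibration is good to about 2 mm. A picture is of the moment at which its call begins: read the wrist's pose just before it. camera_params takes no time and is no camera call.
- ticket.sign_off(): hands the job in; it is judged then, once.
The state is a dict: "clock": time; "qpos": joint angles; "qd": joint speeds; "effort": joint torques, N m; "position": TCP position; "ee_rot": TCP orientation; "contact_force": force on the tool from outside, world axes, zero at the start; "moment": the same for the moment, N m; "width": finger opening in m; "gripper_force": force on a finger pad.
Only numpy, scipy, OpenCV 4.12 (cv2) and the standard library are available. Lean on these libraries where they do the work, as an engineer would, in place of code of your own. Each camera call takes 0.05 s, during which the arm holds its last target. There are 200 camera calls.

TASK

Finish this kit: set one of the two white flanged caps into the round pocket in the tote with its wide rim down, and leave the other cap where it stands. Then take the tote by its handle, lift it well clear of the bench and tip it until all four loose nuts have slid together into its clipped corner; finish while still holding it up in the air, tilted and still, for the count. The cap must stay in its pocket, nothing may spill, and the other things on the bench are to be left alone.

Things in the scene. Friction and masses are not known exactly. Their poses are not given: they have to be found in the camera images.
- tote: loose moulded tote, 240 mm (x) by 170 mm (y), walls 50 mm high and 4 mm thick, floor 4 mm, about 0.42 kg empty. Origin: centre of its underside; z up, +x towards the short end with the clipped corner. A bail handle spans its middle along y. Towards -x a square block, 54 mm, 14 mm high, on the floor holds a round pocket. The nuts slide once it is tipped some 15 to 20 degrees
- tote_handle (a point): centre of the handle bar: a straight bar along the tote's y, 12 mm wide (tote x), 14 mm high, free length 160 mm; 102 mm above the tote's underside, over the tote's origin
- tote_pocket (a point): centre of the pocket's floor: round pocket 41 mm wide and 14 mm deep, its floor is the tote's floor; at x -66, y -22, z 4 mm in the tote
- tote_corner (a point): middle of the foot of the tote's clipped corner wall, on the inner floor, at x +97, y +62, z 4 mm in the tote. The +x +y corner of the tote is cut off at 45 degrees (40 mm off each side); the other three corners are square
- cap1: white flanged cap, 38 mm high in all: a rim disc 36 mm across and 6 mm thick, and a round body 24 mm across and 32 mm long on it; 30 g. It starts standing on its rim, rim down. Origin: centre of the face it starts on; z up at the start. Which of the two caps stands nearer the tote varies
- cap1_rim (a point): centre of the rim's flat outer face of cap1
- cap1_end (a point): centre of the body's free end face of cap1, 38 mm from the rim's outer face
- cap2: white flanged cap, 38 mm high in all: a rim disc 36 mm across and 6 mm thick, and a round body 24 mm across and 32 mm long on it; 30 g. It starts upside down, standing on its body with the rim up. Origin: centre of the face it starts on; z up at the start. Which of the two caps stands nearer the tote varies
- cap2_rim (a point): centre of the rim's flat outer face of cap2
- cap2_end (a point): centre of the body's free end face of cap2, 38 mm from the rim's outer face
- nut1: loose steel hex nut lying in the tote, 24 mm across flats, 13 mm high, about 34 g. Origin: centre of its underside
- nut2: loose steel hex nut lying in the tote, 24 mm across flats, 13 mm high, about 34 g. Origin: centre of its underside
- nut3: loose steel hex nut lying in the tote, 24 mm across flats, 13 mm high, about 34 g. Origin: centre of its underside
- nut4: loose steel hex nut lying in the tote, 24 mm across flats, 13 mm high, about 34 g. Origin: centre of its underside
- tape: bystander: roll of tape lying flat, 72 mm outside, 44 mm inside, 22 mm high. Origin: on its underside
- driver: bystander: screwdriver lying on the bench, about 200 mm long. Origin: on its underside
- wrench: bystander: steel wrench lying on the bench, about 170 mm long. Origin: on its underside
- pot: bystander: small round jar with a lid, 44 mm wide, 55 mm high. Origin: on its underside
- relay: bystander: small upright box-shaped housing, 50 x 35 mm, 70 mm high. Origin: on its underside

How it is judged:
On the way:
1. a cap sits in the pocket rim down, let go, with the tote standing level on the bench and the other cap untouched (((distance between cap1_rim and tote_pocket below 0.007 m and angle between the z axis of cap1 and the z axis of tote, either way round below 0.2 rad and distance of cap2 from where it was at the start of the episode below 0.04 m) or (distance between cap2_rim and tote_pocket below 0.007 m and angle between the z axis of cap2 and the z axis of tote, either way round below 0.2 rad and distance of cap1 from where it was at the start of the episode below 0.04 m)) and contact force between the fingers and cap1 below 0.1 N and contact force between the fingers and cap2 below 0.1 N and angle between tote's own z axis and vertical below 0.1 rad and height (world z) of tote below 0.02 m), for 0.2 s.
At the end, for the whole second after the job is handed in: Only the fingers hold the tote, origin over 60 mm and clipped corner over 30 mm up, tilted 0.2 to 1.0 rad, still; all nuts at rest within 75 mm of the clipped corner's foot; one cap rim down in the pocket (within 7 mm), untouched; other cap within 40 mm of its start; bystanders not carrying it (((distance between cap1_rim and tote_pocket below 0.007 m and angle between the z axis of cap1 and the z axis of tote, either way round below 0.2 rad and distance of cap2 from where it was at the start of the episode below 0.04 m) or (distance between cap2_rim and tote_pocket below 0.007 m and angle between the z axis of cap2 and the z axis of tote, either way round below 0.2 rad and distance of cap1 from where it was at the start of the episode below 0.04 m)) and contact force between the fingers and cap1 below 0.1 N and contact force between the fingers and cap2 below 0.1 N and distance between each of nut1, nut2, nut3, nut4 and tote_corner below 0.075 m and linear speed of each of nut1, nut2, nut3, nut4, tote below 0.05 m/s and angle between tote's own z axis and vertical between 0.2 and 1 rad and height (world z) of tote_corner above 0.03 m and height (world z) of tote above 0.06 m and contact force between the fingers and tote above 1 N and contact force between tote and tape below 0.3 N and contact force between tote and driver below 0.3 N and contact force between tote and wrench below 0.3 N and contact force between tote and pot below 0.3 N and contact force between tote and relay below 0.3 N); the arm keeps its last pose, push and grip.
It fails at once if a bystander is disturbed (moved more than 40 mm) (distance of any of tape, driver, wrench, pot, relay from where it was at the start of the episode above 0.04 m).
It fails at once if a nut has left the tote (distance between any of nut1, nut2, nut3, nut4 and tote above 0.19 m).
It also fails if it takes over 54 s, if anything falls off the work surface, if the arm or the gripper's body presses on something with over 40 N, if the wrist force passes 120 N, or if a joint passes its speed limit or range.

## Working session

There is one attempt and no reset: what is moved stays moved. The work goes in short steps, Python scripts to look and compute and a shell command to move; the robot and the scene stay as the last step left them, time stands still between calls to the robot, and variables do not carry over. Pictures are saved under pics/ and viewed, at most 10 in all, crops included, and the job is handed in when it is done.

```bash
mkdir -p pics; cat > h.py <<'E'
import numpy as np,cv2
from rig import get_state,imaging
from scipy.spatial.transform import Rotation as R
def cam(n,st=None):
    p=imaging.camera_params(n);K=np.array(p["camera_matrix"]);k=p["k1"]
    if "cam_to_world" in p: T=np.array(p["cam_to_world"])
    else:
        q=np.array(st["ee_rot"]);W=np.eye(4);W[:3,:3]=R.from_quat(q[[1,2,3,0]]).as_matrix();W[:3,3]=st["position"];T=W@np.array(p["T_tool_cam"])
    return K,k,T
def ray(c,uv):
    K,k,T=c
    s=cv2.undistortPoints(np.array([[uv]],float),K,np.array([k,0,0,0.]))[0,0]
    d=T[:3,:3]@np.array([s[0],s[1],1]);return T[:3,3],d/np.linalg.norm(d)
def onz(c,uv,z):
    o,d=ray(c,uv);return o+d*(z-o[2])/d[2]
def proj(c,P):
    K,k,T=c;p=np.linalg.inv(T)@np.append(P,1);return cv2.projectPoints(p[:3].reshape(1,1,3),np.zeros(3),np.zeros(3),K,np.array([k,0,0,0.]))[0].ravel()
def tri(c1,u1,c2,u2):
    o1,d1=ray(c1,u1);o2,d2=ray(c2,u2)
    t=np.linalg.lstsq(np.c_[d1,-d2],o2-o1,rcond=None)[0]
    a,b=o1+t[0]*d1,o2+t[1]*d2;return (a+b)/2,np.linalg.norm(a-b)
def snap(n,f):
    st=get_state();im=imaging.get_image(n);cv2.imwrite("pics/"+f,im[:,:,::-1]);return st,im
E
python3 - <<'E'
from h import *
s=get_state();print(s)
for n in("top","side"):
    snap(n,n+"0.png");print(n,imaging.camera_params(n))
print(imaging.camera_params("wrist"))
E
```

```text
{'clock': 0.0, 'qpos': array([ 1.20698188e+00,  2.76608921e-01,  1.50613776e+00, -1.04061458e-05,
        1.36067202e+00, -1.21015895e-01]), 'qd': array([ 0.00098169, -0.0016752 ,  0.00070936,  0.00045937, -0.00050108,
       -0.00038535]), 'effort': array([ 2.43569288e-03, -4.16779697e+01, -2.45802552e+01,  3.39888466e-04,
        1.09830784e-02,  3.29023158e-05]), 'position': array([0.13807172, 0.55763771, 0.22872991]), 'ee_rot': array([-2.14230488e-04,  1.21100170e-01,  9.92639872e-01, -8.87548992e-04]), 'contact_force': array([-0.11678798,  0.38129266, -0.75279901]), 'moment': array([ 0.02745261, -0.04829704,  0.00781848]), 'gripper_force': 0.0, 'width': 0.085299462053991}
top {'camera_matrix': array([[449.50505823,   0.        , 323.16441559],
       [  0.        , 449.50505823, 195.4731668 ],
       [  0.        ,   0.        ,   1.        ]]), 'k1': -0.027359437573733516, 'cam_to_world': array([[-0.01796208, -0.99383381,  0.10941536,  0.39406709],
       [-0.99981044,  0.01867603,  0.00550377, -0.0112252 ],
       [-0.00751328, -0.10929576, -0.99398088,  1.35404313],
       [ 
[... 379 characters left out ...]
099, -0.71412325],
       [ 0.01396754, -0.71401264, -0.69999347,  0.93325175],
       [ 0.        ,  0.        ,  0.        ,  1.        ]])}
{'camera_matrix': array([[318.59331848,   0.        , 319.13632332],
       [  0.        , 318.59331848, 194.97949483],
       [  0.        ,   0.        ,   1.        ]]), 'k1': -0.030729818255160017, 'T_tool_cam': array([[-5.10497294e-04, -9.47460160e-01, -3.19873388e-01,
         8.16872496e-02],
       [ 9.99999704e-01, -2.99442270e-04, -7.08991526e-04,
         4.40539534e-05],
       [ 5.75957611e-04, -3.19873655e-01,  9.47460032e-01,
        -1.43395002e-01],
       [ 0.00000000e+00,  0.00000000e+00,  0.00000000e+00,
         1.00000000e+00]])}
```

View pics/top0.png

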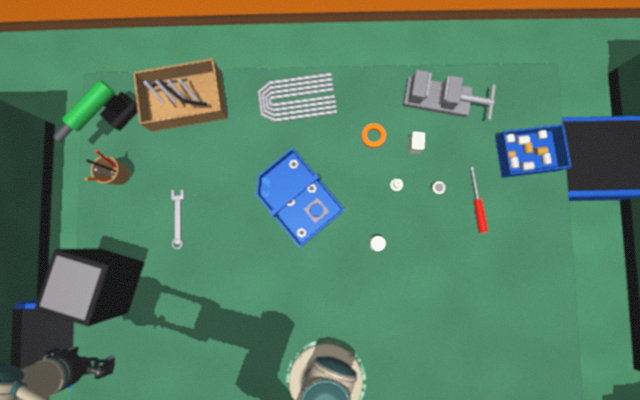

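View pics/side0.png

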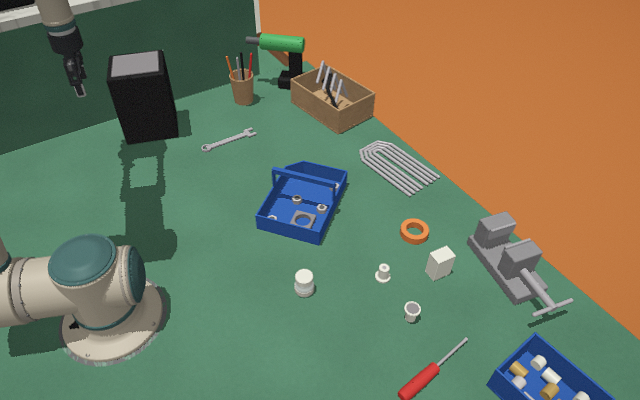

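```bash
python3 - <<'E'
from h import *
t=cv2.imread("pics/top0.png");s=cv2.imread("pics/side0.png")
a=cv2.resize(t[140:255,250:350],None,fx=4,fy=4,interpolation=cv2.INTER_CUBIC)
b=cv2.resize(s[150:250,250:350],None,fx=4,fy=4,interpolation=cv2.INTER_CUBIC)
c=np.zeros((460,800,3),np.uint8);c[:460,:400]=a;c[:400,400:]=b;cv2.imwrite("pics/crop1.png",c)
ct,cs=cam("top"),cam("side")
def white(im,box):
    x0,y0,x1,y1=box;r=im[y0:y1,x0:x1];h=cv2.cvtColor(r,cv2.COLOR_BGR2HSV)
    m=((h[...,1]<60)&(h[...,2]>130)).astype(np.uint8)
    n,l,st,ce=cv2.connectedComponentsWithStats(m);i=1+st[1:,4].argmax();print(st[i],ce[i]+[x0,y0]);return ce[i]+[x0,y0]
for nm,bt,bs in(("cap1",(385,170,410,198),(370,258,396,287)),("cap2",(427,174,452,200),(400,298,425,327))):
    u,v=white(t,bt),white(s,bs);P,e=tri(ct,u,cs,v);print(nm,P,e)
E
```

```text
[  5   8  14  14 150] [396.24666667 184.26      ]
[  5   5  16  21 253] [382.6798419  273.32806324]
cap1 [ 0.57149851 -0.22424074  0.01290022] 3.069762579835447e-07
[  5   7  14  14 155] [438.43870968 187.10322581]
[  4   3  17  21 266] [411.57894737 310.29699248]
cap2 [ 0.5570391  -0.34569017  0.02981781] 0.0031892079270699663
```

View pics/crop1.png

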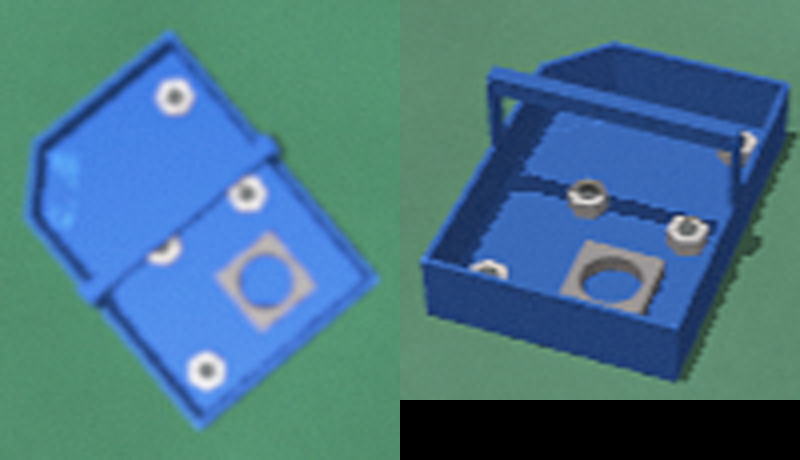

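```bash
python3 - <<'E'
from h import *
ct,cs=cam("top"),cam("side")
A,e1=tri(ct,(273.5,212.5),cs,(273.2,168.7));B,e2=tri(ct,(317.5,176.8),cs,(335.5,185))
print(A,e1,B,e2);P,e=tri(ct,(316.5,210),cs,(302.5,220));print("pocket",P,e,onz(ct,(316.5,210),.018))
d=(A-B)[:2];print(np.degrees(np.arctan2(d[1],d[0]))-90,"handle c",(A+B)/2,np.linalg.norm(d))
th=np.arctan2(-d[0],d[1]);c=((A+B)/2)[:2];M=np.array([[np.cos(th),-np.sin(th)],[np.sin(th),np.cos(th)]])
print("pocket pred",c+M@[-.066,-.022])
for u in((175,97),(246,193),(162,248),(207,370)):
    p=onz(ct,(250+u[0]/4,140+u[1]/4),.017)[:2];print("nut",M.T@(p-c))
for n,u in(("tape",(374,135)),("relay",(418,142)),("pot",(378,243)),("wrench",(178,218))):print(n,onz(ct,u,.02)[:2])
print(c, R.from_quat(np.array(get_state()["ee_rot"])[[1,2,3,0]]).as_matrix())
E
```

```text
[0.48367669 0.13553295 0.10950564] 0.005305631509896073 [0.58718842 0.00962646 0.10143725] 0.00456996760778114
pocket [0.49748085 0.01715544 0.0162084 ] 0.0013836918354356443 [0.4979638 0.0168126 0.018    ]
39.424710600033336 handle c [0.53543255 0.0725797  0.10547145] 0.16299424157316802
pocket pred [0.49842161 0.01367138]
nut [ 0.08575352 -0.05671491]
nut [-0.00473361 -0.05025086]
nut [0.00446139 0.02429086]
nut [-0.08686756  0.05733179]
tape [ 0.72236486 -0.16118892]
relay [ 0.69825126 -0.29363475]
pot [ 0.39680815 -0.16309208]
wrench [0.48141272 0.43068478]
[0.53543255 0.0725797 ] [[-9.70670105e-01  2.40414576e-01 -6.15866207e-04]
 [ 2.40415254e-01  9.70668931e-01 -1.52679510e-03]
 [ 2.30738396e-04 -1.63007799e-03 -9.99998645e-01]]
```

```bash

python3 -m inch '[{"claw":1,"travel":[0.53,-1,0],"turn":-0.203},{"claw":1,"travel":[0.53,-1,0],"turn":-0.203},{"claw":1,"travel":[0.53,-1,0],"turn":-0.203},{"claw":1,"travel":[0.53,-1,0],"turn":-0.203},{"claw":1,"travel":[0.53,-1,0],"turn":-0.203}]'
python3 -m inch '[{"claw":1,"travel":[0.53,-1,0],"turn":0},{"claw":1,"travel":[0.53,-1,0],"turn":0},{"claw":1,"travel":[0.53,-1,0],"turn":0},{"claw":1,"travel":[0.53,-1,0],"turn":0},{"claw":1,"travel":[0.53,-1,0],"turn":0}]'
python3 -m inch '[{"claw":1,"travel":[0.53,-1,0],"turn":0},{"claw":1,"travel":[0.53,-1,0],"turn":0},{"claw":1,"travel":[0.53,-1,0],"turn":0},{"claw":1,"travel":[0.53,-1,0],"turn":0},{"claw":1,"travel":[0.53,-1,0],"turn":0}]'
python3 -m inch '[{"claw":1,"travel":[0.57,-0.91,-0.35],"turn":0},{"claw":1,"travel":[0.57,-0.91,-0.35],"turn":0},{"claw":1,"travel":[0.57,-0.91,-0.35],"turn":0},{"claw":1,"travel":[0.57,-0.91,-0.35],"turn":0},{"claw":1,"travel":[0.57,-0.91,-0.35],"turn":0}]'
python3 -c "from h import *;s,_=snap('wrist','w1.png');print(s['clock'],s['position'],s['qpos'],R.from_quat(np.array(s['ee_rot'])[[1,2,3,0]]).as_matrix()[:,1])"
```

```text
clock: 0.6
position: [0.2447, 0.3547, 0.2292]
ee_rot: [0.0, 0.428, 0.904, -0.001]
contact_force: [0.1, 0.2, 0.3]
width: 0.0855
gripper_force: 0.0
clock: 1.1
position: [0.3512, 0.1551, 0.2295]
ee_rot: [0.001, 0.427, 0.904, -0.0]
contact_force: [1.1, 0.7, -0.1]
width: 0.0857
gripper_force: 0.0
clock: 1.6
position: [0.4578, -0.0455, 0.2293]
ee_rot: [0.001, 0.428, 0.904, -0.0]
contact_force: [0.7, 0.4, -0.7]
width: 0.0853
gripper_force: 0.0
clock: 2.1
position: [0.5713, -0.2272, 0.1572]
ee_rot: [-0.001, 0.427, 0.904, -0.0]
contact_force: [0.1, 0.6, 0.1]
width: 0.0853
gripper_force: 0.0
2.1 [ 0.57126982 -0.22722227  0.15722868] [-4.91199340e-01  3.81796424e-01  1.52994860e+00 -8.64809722e-04
  1.23088087e+00 -1.17912965e+00] [ 0.77237768  0.6351625  -0.00114777]
```

View pics/w1.png

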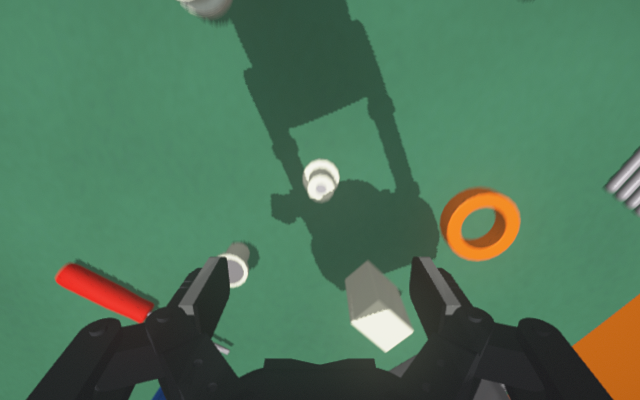

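```bash
python3 - <<'E'
from h import *
s=get_state();c=cam("wrist",s)
print(onz(c,(320.5,187.5),.038),onz(c,(321,178.5),.006),s["position"])
im=cv2.imread("pics/w1.png")[150:215,295:350];h=cv2.cvtColor(im,cv2.COLOR_BGR2HSV)
m=((h[...,1]<50)&(h[...,2]>110)).astype(np.uint8)
x,y,w,hh=cv2.boundingRect(m);print(x+295,y+150,w,hh)
for z,r in((0,.018),(.006,.018),(.038,.012)):
    P=np.array([.5713,-.2243,z]);print(z,[proj(c,P+[r*np.cos(a),r*np.sin(a),0]).round(1).tolist() for a in np.arange(4)*np.pi/2],proj(c,P))
E
```

```text
[ 0.57352585 -0.22877513  0.038     ] [ 0.57457941 -0.2292344   0.006     ] [ 0.57263956 -0.22962938  0.15607343]
302 158 38 45
0 [[335.8, 182.3], [333.6, 156.8], [307.1, 159.3], [309.9, 184.7]] [321.60674074 170.94229425]
0.006 [[336.1, 184.0], [333.9, 158.1], [306.8, 160.7], [309.8, 186.5]] [321.63627485 172.5217446 ]
0.038 [[332.6, 190.5], [330.8, 171.5], [310.9, 173.4], [313.0, 192.4]] [321.81454841 182.06063388]
```

```bash
python3 - <<'E'
from h import *
s=get_state();c=cam("wrist",s);im=imaging.get_image("wrist")[150:215,295:350];h=cv2.cvtColor(im,cv2.COLOR_RGB2HSV)
m=((h[...,1]<50)&(h[...,2]>110)).astype(np.uint8)
x,y,w,hh=cv2.boundingRect(m);x+=295;y+=150;print(x,y,w,hh)
u=x+w/2-.5
print("rim",onz(c,(u,y-.5+w/2),.005),"top",onz(c,(u,y+hh-.5-10.2),.038),s["position"])
E
```

```text
303 154 38 43
rim [ 0.57135689 -0.22456571  0.005     ] top [ 0.57350354 -0.22739657  0.038     ] [ 0.57263956 -0.22962938  0.15607343]
```

```bash

python3 -m inch '[{"claw":0.4,"travel":[0.01,-0.005,-0.25],"turn":0},{"claw":0.4,"travel":[0.01,-0.005,-0.4],"turn":0},{"claw":0.4,"travel":[0.01,-0.005,-0.5],"turn":0},{"claw":0.4,"travel":[0.01,-0.005,-0.58],"turn":0},{"claw":0.4,"travel":[0.01,-0.005,-0.61],"turn":0}]' 30
python3 -c "from h import *;s,_=snap('wrist','w2.png');print(s['clock'],s['position'],s['width'])"
```

```text
clock: 2.7
position: [0.5705, -0.2231, 0.036]
ee_rot: [-0.002, 0.426, 0.905, 0.0]
contact_force: [-0.0, 1.0, 0.8]
width: 0.0595
gripper_force: 0.0
2.7 [ 0.57047279 -0.22310607  0.03603051] 0.05948767368393634
```

View pics/w2.png

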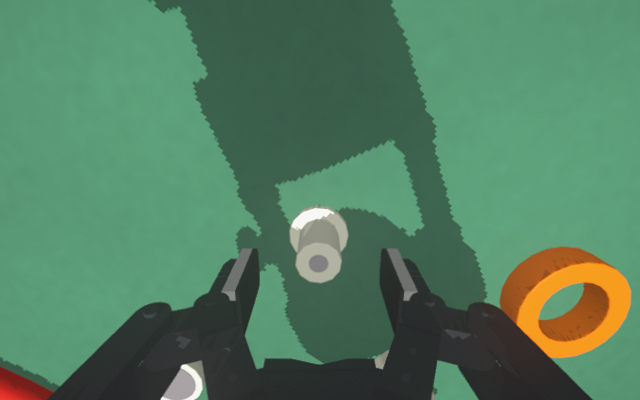

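```bash

python3 -m inch '[{"claw":0.4,"travel":[0.008,-0.01,0],"turn":0},{"claw":-1,"travel":[0.008,-0.01,0],"turn":0},{"claw":-1,"travel":[0.008,-0.01,0],"turn":0},{"claw":-1,"travel":[0.008,-0.01,0],"turn":0},{"claw":-1,"travel":[0.008,-0.01,0],"turn":0}]' 30
python3 -m inch '[{"claw":-1,"travel":[0,0,0],"turn":0},{"claw":-1,"travel":[0,0,0],"turn":0},{"claw":-1,"travel":[0,0,0],"turn":0}]'
python3 -c "from h import *;s=get_state();print(s)"
```

```text
clock: 3.25
position: [0.574, -0.227, 0.0381]
ee_rot: [0.0, 0.426, 0.905, 0.0]
contact_force: [0.6, 0.2, -0.1]
width: 0.0015
gripper_force: 0.0
clock: 3.55
position: [0.5738, -0.2269, 0.0376]
ee_rot: [0.0, 0.426, 0.905, 0.0]
contact_force: [0.1, 0.8, 0.6]
width: 0.0003
gripper_force: 0.0
{'clock': 3.55, 'qpos': array([-4.89234139e-01,  4.95105381e-01,  1.67393654e+00,  1.08281017e-04,
        9.72545616e-01, -1.17952475e+00]), 'qd': array([-0.00108502,  0.00054832, -0.00012398,  0.00015096, -0.00028578,
        0.00057682]), 'effort': array([ 1.03410606e-03, -4.91407728e+01, -1.93610001e+01,  3.34211800e-04,
        9.57513694e-04, -2.70324222e-05]), 'position': array([ 0.57384102, -0.22685556,  0.03761391]), 'ee_rot': array([4.74684882e-06, 4.26195808e-01, 9.04630936e-01, 4.45586027e-05]), 'contact_force': array([0.05859387, 0.8404832 , 0.62971017]), 'moment': array([-0.0113157 , -0.03756316, -0.01566715]), 'gripper_force': 0.0, 'width': 0.0003210387652545357}
```

```bash
python3 -c "from h import *;s,_=snap('wrist','w3.png')"
```

```text
(no output)
```

View pics/w3.png

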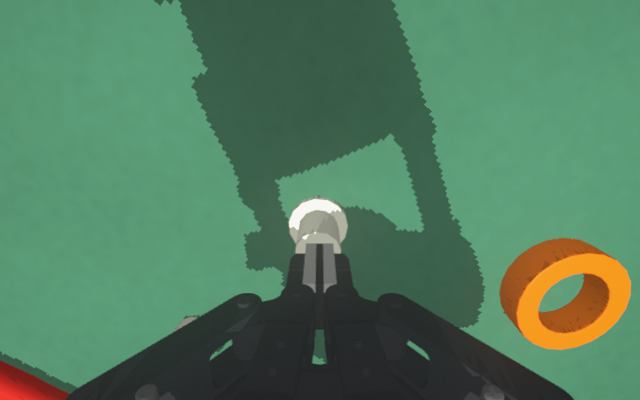

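```bash
python3 - <<'E'
from h import *
s,_=snap("side","s2.png");imaging
snap("top","t2.png")
a=cv2.imread("pics/s2.png");b=cv2.imread("pics/t2.png")
P=np.array(s["position"]);M=R.from_quat(np.array(s["ee_rot"])[[1,2,3,0]]).as_matrix()
out=[]
for im,n in((a,"side"),(b,"top")):
    u=proj(cam(n),P);v=proj(cam(n),P+M@[0,0,.019]);print(n,u,v,proj(cam(n),[.572,-.2255,.038]))
    x,y=int(u[0]),int(u[1]);out.append(cv2.resize(im[y-35:y+35,x-35:x+35],(400,400),interpolation=cv2.INTER_CUBIC))
    for q,col in((u,(0,0,255)),(v,(0,255,255))): cv2.circle(out[-1],tuple(int(k) for k in (q-[x-35,y-35])*400/70),3,col,-1)
cv2.imwrite("pics/crop2.png",np.hstack(out))
E
```

```text
side [385.28891468 267.25770448] [384.39432675 272.20749666] [384.33828608 267.08877317]
top [398.37837074 182.35002486] [397.37156419 183.22713004] [397.97519311 182.94421574]
```

View pics/crop2.png

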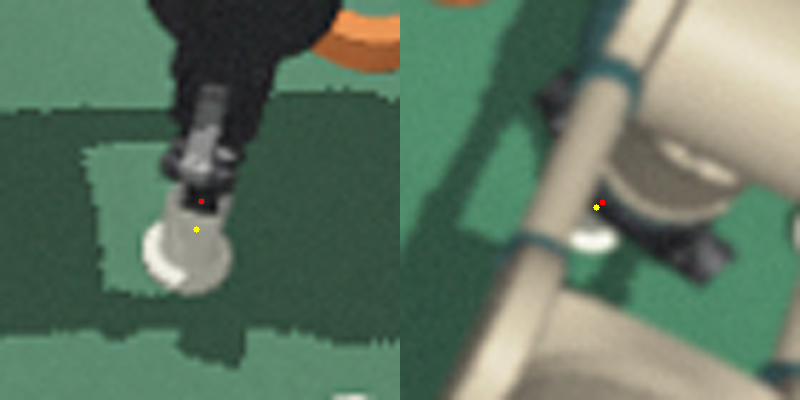

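```bash

python3 -m inch '[{"claw":0.3,"travel":[-0.01,0.012,0.05],"turn":0},{"claw":0.3,"travel":[-0.01,0.012,0.05],"turn":0},{"claw":0.3,"travel":[-0.01,0.012,0.05],"turn":0},{"claw":0.3,"travel":[-0.01,0.012,0],"turn":0},{"claw":0.3,"travel":[-0.01,0.012,-0.08],"turn":0}]' 30
python3 -m inch '[{"claw":0.3,"travel":[0,0,-0.05],"turn":0},{"claw":0.3,"travel":[0,0,-0.05],"turn":0},{"claw":-1,"travel":[0,0,-0.05],"turn":0},{"claw":-1,"travel":[0,0,-0.05],"turn":0},{"claw":-1,"travel":[0,0,-0.05],"turn":0}]'
python3 -m inch '[{"claw":-1,"travel":[0,0,0],"turn":0},{"claw":-1,"travel":[0,0,0],"turn":0}]'
```

```text
clock: 4.2
position: [0.5726, -0.2248, 0.0218]
ee_rot: [0.001, 0.426, 0.905, -0.0]
contact_force: [0.8, -0.8, -1.0]
width: 0.0556
gripper_force: 0.0
clock: 4.7
position: [0.5725, -0.2248, 0.0124]
ee_rot: [0.001, 0.426, 0.905, 0.0]
contact_force: [-0.3, -0.4, -0.1]
width: 0.0231
gripper_force: 29.4
clock: 4.9
position: [0.5723, -0.2247, 0.0122]
ee_rot: [0.001, 0.426, 0.905, 0.0]
contact_force: [0.6, 1.2, 2.5]
width: 0.0227
gripper_force: 29.5
```

```bash

python3 -m inch '[{"claw":-1,"travel":[0,0,0.1],"turn":0},{"claw":-1,"travel":[0,0,0.3],"turn":0},{"claw":-1,"travel":[-0.05,0.1,0.5],"turn":0},{"claw":-1,"travel":[-0.12,0.3,0.7],"turn":0},{"claw":-1,"travel":[-0.18,0.55,0.7],"turn":0}]'
python3 -m inch '[{"claw":-1,"travel":[-0.1,0.3,0],"turn":0},{"claw":-1,"travel":[-0.17,0.5,0],"turn":0},{"claw":-1,"travel":[-0.19,0.62,0],"turn":0},{"claw":-1,"travel":[-0.19,0.65,0],"turn":0},{"claw":-1,"travel":[-0.19,0.65,0],"turn":0}]'
python3 -m inch '[{"claw":-1,"travel":[0,0,0],"turn":0},{"claw":-1,"travel":[0,0,0],"turn":0}]'
python3 -c "from h import *;s,_=snap('wrist','w4.png');print(s['position'],s['ee_rot']);np.save('w4.npy',np.r_[s['position'],s['ee_rot']])"
```

```text
clock: 5.4
position: [0.5407, -0.1235, 0.1556]
ee_rot: [0.005, 0.427, 0.904, 0.0]
contact_force: [0.8, 0.1, -1.4]
width: 0.0231
gripper_force: 29.5
clock: 5.9
position: [0.4998, 0.0088, 0.1512]
ee_rot: [0.001, 0.425, 0.905, -0.0]
contact_force: [0.9, 0.0, -1.0]
width: 0.0231
gripper_force: 29.5
clock: 6.1
position: [0.5003, 0.0069, 0.1508]
ee_rot: [0.0, 0.427, 0.904, -0.0]
contact_force: [-0.6, 0.0, 0.2]
width: 0.0233
gripper_force: 29.5
[0.50031759 0.00686527 0.15078789] [ 2.27739240e-04  4.26834765e-01  9.04329587e-01 -1.72122417e-04]
```

View pics/w4.png

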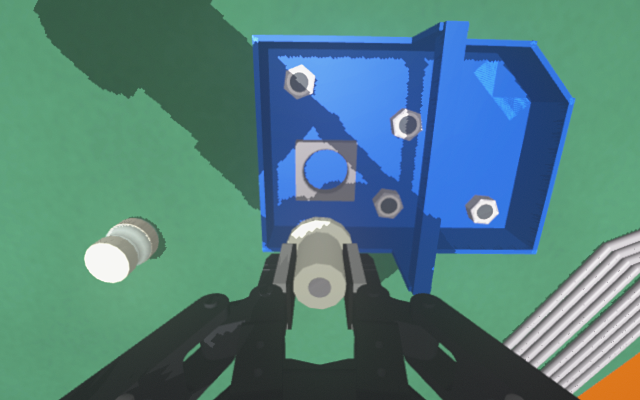

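```bash
python3 - <<'E'
from h import *
a=np.load("w4.npy");s=dict(position=a[:3],ee_rot=a[3:]);c=cam("wrist",s);K,k,T=c
M=R.from_quat(a[[4,5,6,3]]).as_matrix()
im=cv2.imread("pics/w4.png");h=cv2.cvtColor(im,cv2.COLOR_BGR2HSV)
m=(h[...,1]<70).astype(np.uint8);m[:130]=0;m[212:]=0;m[:,:285]=0;m[:,367:]=0
n,l,st,ce=cv2.connectedComponentsWithStats(m);i=1+st[1:,4].argmax();m=(l==i).astype(np.uint8)
cn,_=cv2.findContours(m,cv2.RETR_CCOMP,cv2.CHAIN_APPROX_NONE)
big=max(cn,key=cv2.contourArea);r=cv2.minAreaRect(big);print("block",r,st[i])
hole=sorted(cn,key=cv2.contourArea)[-2];e=cv2.fitEllipse(hole);print("hole",e)
q=[onz(c,p,.018) for p in cv2.boxPoints(r)];print(np.array(q).round(4),np.mean(q,0))
for j in range(4):
    d=q[(j+1)%4]-q[j];print(np.linalg.norm(d),np.degrees(np.arctan2(d[1],d[0])))
print("hole",onz(c,e[0],.018))
Pt=[]
for u,zt in(((319,287.5),-.026),((319,249),.012)):
    z=a[2]-zt;P=onz(c,u,z);Pt.append(P);print("cap",P,M.T@(P-a[:3]))
print("tool y yaw",np.degrees(np.arctan2(M[1,1],M[0,1])))
# handle ends top face z~.109, and tote corner points on wall top
for u in((456,22),(412,292)):print("handle",onz(c,u,.109))
for u in((254,37),(264,251),(536,252),(535,42),(572,100)):print("tote",onz(c,u,.05))
E
```

```text
block ((325.04046630859375, 170.39500427246094), (61.0463981628418, 59.892765045166016), 1.1017061471939087) [ 295  140   62   61 2147]
hole ((325.3583984375, 169.21771240234375), (41.51118469238281, 45.366519927978516), 78.39615631103516)
[[ 0.4929 -0.0202  0.018 ]
 [ 0.4598  0.0237  0.018 ]
 [ 0.5013  0.0565  0.018 ]
 [ 0.537   0.0146  0.018 ]] [0.49775573 0.01866053 0.018     ]
0.05504286758399138 126.96661679507764
0.05286854582294116 38.356849745978735
0.05513247036431635 -49.56010852032419
0.05620797664093783 -141.71386628685875
hole [0.49674948 0.02030615 0.018     ]
cap [0.50060906 0.00703833 0.17678789] [-6.61953420e-05  3.31975792e-04 -2.60000061e-02]
cap [0.50171119 0.00561548 0.13878789] [-0.00184393  0.00028287  0.012001  ]
tool y yaw 39.46628910671627
handle [0.48292178 0.14159487 0.109     ]
handle [0.58246506 0.00810197 0.109     ]
tote [0.39190542 0.06750532 0.05      ]
tote [ 0.49669001 -0.06313597  0.05      ]
tote [0.68103392 0.08638865 0.05      ]
tote [0.54642372 0.19215572 0.05      ]
tote [0.59966311 0.18508313 0.05      ]
```

```bash

python3 -m inch '[{"claw":-1,"travel":[-0.014,0.06,0],"turn":0},{"claw":-1,"travel":[-0.014,0.06,-0.2],"turn":0},{"claw":-1,"travel":[-0.014,0.06,-0.35],"turn":0},{"claw":-1,"travel":[-0.014,0.06,-0.45],"turn":0},{"claw":-1,"travel":[-0.014,0.06,-0.52],"turn":0}]'
python3 -m inch '[{"claw":-1,"travel":[0,0,0],"turn":0}]'
python3 -m inch '[{"claw":-1,"travel":[0,0,-0.03],"turn":0},{"claw":-1,"travel":[0,0,-0.06],"turn":0},{"claw":-1,"travel":[0,0,-0.09],"turn":0},{"claw":-1,"travel":[0,0,-0.12],"turn":0}]'
python3 -c "
from h import *
s=get_state();print(s['position'],s['contact_force'])"
```

```text
clock: 6.65
position: [0.4958, 0.0205, 0.0452]
ee_rot: [-0.001, 0.427, 0.904, -0.0]
contact_force: [-0.1, 0.2, -0.3]
width: 0.0231
gripper_force: 29.5
clock: 6.75
position: [0.4951, 0.0205, 0.0449]
ee_rot: [-0.002, 0.427, 0.904, -0.001]
contact_force: [0.2, 0.5, -0.4]
width: 0.0228
gripper_force: 29.5
clock: 7.15
position: [0.4971, 0.0199, 0.0231]
ee_rot: [0.0, 0.426, 0.905, -0.0]
contact_force: [-10.3, -4.3, 35.4]
width: 0.0229
gripper_force: 28.0
[0.49707611 0.01989159 0.02312625] [-10.32224166  -4.25998452  35.40196351]
```

```bash

python3 -m inch '[{"claw":-1,"travel":[0,0,0.05],"turn":0},{"claw":-1,"travel":[0,0,0.3],"turn":0},{"claw":-1,"travel":[0.0,0.0,0.52],"turn":0},{"claw":-1,"travel":[0,0,0.52],"turn":0},{"claw":-1,"travel":[0,0,0.52],"turn":0}]'
python3 - <<'E'
from h import *
s,_=snap('wrist','w5.png');a=np.r_[s['position'],s['ee_rot']];np.save('w5.npy',a);c=cam("wrist",s)
im=cv2.imread("pics/w5.png");h=cv2.cvtColor(im,cv2.COLOR_BGR2HSV)
P=proj(c,[.4978,.0187,.018]);print(a[:3],P)
cv2.imwrite("pics/w5c.png",cv2.resize(im[130:330,220:420],(600,600),interpolation=cv2.INTER_CUBIC))
E
```

```text
clock: 7.65
position: [0.4977, 0.0201, 0.1285]
ee_rot: [0.002, 0.426, 0.905, 0.001]
contact_force: [0.2, -0.4, -1.4]
width: 0.0227
gripper_force: 29.8
[0.49768926 0.02013181 0.12846827] [317.47362216 191.51405325]
```

View pics/w5c.png

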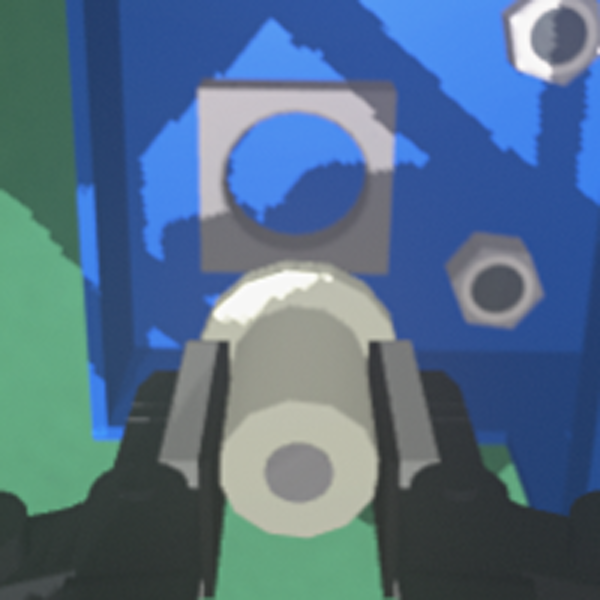

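```bash

python3 -m inch '[{"claw":-1,"travel":[0,0,0.1],"turn":0.25},{"claw":-1,"travel":[0,0,0.1],"turn":0.25},{"claw":-1,"travel":[0,0,0.1],"turn":0.25},{"claw":-1,"travel":[0,0,0.1],"turn":0.25},{"claw":-1,"travel":[0,0,0.1],"turn":0.25}]'
python3 -m inch '[{"claw":-1,"travel":[0,0,0],"turn":0.2388},{"claw":-1,"travel":[0,0,0],"turn":0.2388},{"claw":-1,"travel":[0,0,0],"turn":0.2388},{"claw":-1,"travel":[0,0,0],"turn":0.2388},{"claw":-1,"travel":[0,0,0],"turn":0.2388}]'
python3 -m inch '[{"claw":-1,"travel":[0,0,0],"turn":0.023},{"claw":-1,"travel":[0,0,0],"turn":0.023},{"claw":-1,"travel":[0,0,0],"turn":0.023}]'
python3 - <<'E'
from h import *
a=np.load("w5.npy");c=cam("wrist",dict(position=a[:3],ee_rot=a[3:]));M=R.from_quat(a[[4,5,6,3]]).as_matrix()
print("w5 block",onz(c,(319,189.3),.018),"cap end",M.T@(onz(c,(320,286.7),a[2]+.026)-a[:3]),"rim",M.T@(onz(c,(319.2,249.5),a[2]-.012)-a[:3]))
s,_=snap('wrist','w6.png');a=np.r_[s['position'],s['ee_rot']];np.save('w6.npy',a);c=cam("wrist",s)
M=R.from_quat(a[[4,5,6,3]]).as_matrix();print(a[:3],"yaw",np.degrees(np.arctan2(M[1,1],M[0,1])),s["qpos"][5])
im=cv2.imread("pics/w6.png");h=cv2.cvtColor(im,cv2.COLOR_BGR2HSV)
u=proj(c,[.4978,.0187,.018]);print("pred",u)
m=(h[...,1]<70).astype(np.uint8);x,y=u.astype(int);k=np.zeros_like(m);k[y-38:y+38,x-42:x+42]=1;m*=k;m[211:]=0
n,l,st,ce=cv2.connectedComponentsWithStats(m);i=1+st[1:,4].argmax();print(st[i])
cn,_=cv2.findContours((l==i).astype(np.uint8),cv2.RETR_EXTERNAL,cv2.CHAIN_APPROX_NONE);r=cv2.minAreaRect(max(cn,key=cv2.contourArea));print(r)
q=[onz(c,p,.018) for p in cv2.boxPoints(r)];print(np.mean(q,0),np.linalg.norm(q[1]-q[0]),np.linalg.norm(q[2]-q[1]))
E
```

```text
clock: 8.2
position: [0.4954, 0.0203, 0.1449]
ee_rot: [-0.002, 0.062, 0.998, 0.0]
contact_force: [-0.2, 1.0, 0.2]
width: 0.0227
gripper_force: 29.8
clock: 8.7
position: [0.4954, 0.0204, 0.1448]
ee_rot: [-0.002, -0.308, 0.951, 0.001]
contact_force: [0.6, -0.4, -0.1]
width: 0.0232
gripper_force: 29.9
clock: 9.0
position: [0.496, 0.0202, 0.1456]
ee_rot: [-0.001, -0.338, 0.941, 0.001]
contact_force: [-0.6, -0.6, -0.7]
width: 0.0229
gripper_force: 29.9
w5 block [0.49665169 0.02066497 0.018     ] cap end [ 0.00056794 -0.00029513 -0.02600239] rim [-0.00190789 -0.00062736  0.01200318]
[0.4959819  0.02022881 0.14558188] yaw 129.5387799605271 -2.3604836386186676
pred [316.91496511 185.65828405]
[ 286  154   62   57 2024]
((316.5, 182.0), (56.0, 61.0), 90.0)
[0.49598741 0.0167412  0.018     ] 0.052528473179717726 0.051700380423516046
```

```bash

python3 -m inch '[{"claw":-1,"travel":[0,-0.005,-0.2],"turn":0},{"claw":-1,"travel":[0,-0.005,-0.35],"turn":0},{"claw":-1,"travel":[0,-0.005,-0.45],"turn":0},{"claw":-1,"travel":[0,-0.005,-0.52],"turn":0},{"claw":-1,"travel":[0,-0.005,-0.55],"turn":0}]'
python3 -m inch '[{"claw":-1,"travel":[0,0,0],"turn":0},{"claw":-1,"travel":[0,0,-0.02],"turn":0},{"claw":-1,"travel":[0,0,-0.03],"turn":0}]'
python3 -m inch '[{"claw":-1,"travel":[0,0,-0.015],"turn":0},{"claw":-1,"travel":[0,0,-0.03],"turn":0},{"claw":-1,"travel":[0,0,-0.03],"turn":0}]'
```

```text
clock: 9.55
position: [0.4956, 0.0193, 0.0352]
ee_rot: [-0.002, -0.339, 0.941, 0.001]
contact_force: [-0.3, -0.4, -0.2]
width: 0.0229
gripper_force: 29.8
clock: 9.85
position: [0.4975, 0.0191, 0.0314]
ee_rot: [0.001, -0.339, 0.941, -0.0]
contact_force: [-0.6, 0.7, -0.4]
width: 0.0227
gripper_force: 29.9
clock: 10.15
position: [0.4967, 0.0192, 0.0247]
ee_rot: [-0.0, -0.339, 0.941, 0.0]
contact_force: [-1.0, 0.5, -0.9]
width: 0.0233
gripper_force: 29.8
```

```bash

python3 -m inch '[{"claw":-1,"travel":[0,0,-0.02],"turn":0},{"claw":-1,"travel":[0,0,-0.035],"turn":0},{"claw":-1,"travel":[0,0,-0.035],"turn":0}]'
python3 -m inch '[{"claw":-1,"travel":[0,0,-0.006],"turn":0},{"claw":-1,"travel":[0,0,-0.006],"turn":0}]'
```

```text
clock: 10.45
position: [0.4965, 0.0192, 0.0174]
ee_rot: [-0.001, -0.339, 0.941, 0.0]
contact_force: [0.6, -0.6, 0.6]
width: 0.023
gripper_force: 29.9
clock: 10.65
position: [0.4969, 0.0192, 0.0165]
ee_rot: [-0.0, -0.339, 0.941, 0.0]
contact_force: [-0.7, 0.1, 0.4]
width: 0.0228
gripper_force: 29.9
```

```bash

python3 -m inch '[{"claw":0.0,"travel":[0,0,0],"turn":0},{"claw":0.0,"travel":[0,0,0],"turn":0},{"claw":0.0,"travel":[0,0,0],"turn":0},{"claw":0.0,"travel":[0,0,0.05],"turn":0},{"claw":0.0,"travel":[0,0,0.2],"turn":0}]'
python3 -m inch '[{"claw":0.0,"travel":[0,0,0.25],"turn":0},{"claw":0.5,"travel":[0,0,0.5],"turn":0},{"claw":0.5,"travel":[0,0,0.75],"turn":0},{"claw":0.5,"travel":[0,0,0.9],"turn":-0.05},{"claw":0.5,"travel":[0,0,0.9],"turn":-0.0977}]'
python3 -m inch '[{"claw":0.5,"travel":[0,0,0],"turn":-0.2386},{"claw":0.5,"travel":[0,0,0],"turn":-0.2386},{"claw":0.5,"travel":[0,0,0],"turn":-0.2386},{"claw":0.5,"travel":[0,0,0],"turn":-0.2386},{"claw":0.5,"travel":[0,0,0],"turn":-0.2386}]'
python3 -m inch '[{"claw":0.5,"travel":[0,0,0],"turn":-0.164},{"claw":0.5,"travel":[0,0,0],"turn":-0.164},{"claw":0.5,"travel":[0,0,0],"turn":-0.164},{"claw":0.5,"travel":[0,0,0],"turn":-0.164},{"claw":0.5,"travel":[0,0,0],"turn":-0.164}]'
python3 - <<'E'
from h import *
s,_=snap('wrist','w7.png');a=np.r_[s['position'],s['ee_rot']];np.save('w7.npy',a);c=cam("wrist",s)
M=R.from_quat(a[[4,5,6,3]]).as_matrix();print(a[:3],"yaw",np.degrees(np.arctan2(M[1,1],M[0,1])),s["clock"])
E
```

```text
clock: 11.15
position: [0.4947, 0.0193, 0.0555]
ee_rot: [-0.003, -0.339, 0.941, 0.001]
contact_force: [0.1, -0.7, -0.9]
width: 0.0427
gripper_force: 0.0
clock: 11.65
position: [0.4998, 0.0189, 0.243]
ee_rot: [0.006, -0.192, 0.981, -0.002]
contact_force: [-0.2, 0.2, -0.0]
width: 0.0644
gripper_force: 0.0
clock: 12.15
position: [0.4967, 0.0192, 0.2375]
ee_rot: [0.0, 0.181, 0.983, 0.0]
contact_force: [-0.5, -0.4, -0.1]
width: 0.0642
gripper_force: 0.0
clock: 12.65
position: [0.4967, 0.0192, 0.2374]
ee_rot: [0.0, 0.423, 0.906, 0.0]
contact_force: [0.4, 0.3, -0.3]
width: 0.064
gripper_force: 0.0
[0.49671569 0.01918129 0.23738446] yaw 39.9911928845165 12.65
```

View pics/w7.png

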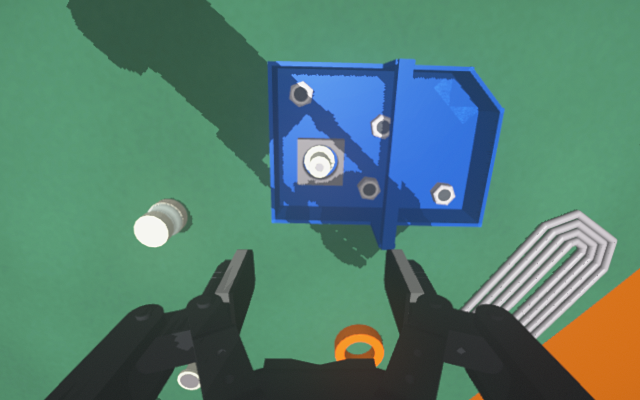

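```bash
python3 - <<'E'
from h import *
a=np.load("w7.npy");c=cam("wrist",dict(position=a[:3],ee_rot=a[3:]))
im=cv2.imread("pics/w7.png")
# bar edges on several rows: strong horizontal gradients of value near bar
h=cv2.cvtColor(im,cv2.COLOR_BGR2HSV)
for y in(62,63,245,246): print(y,[(x,h[y,x].tolist()) for x in range(374,420,4)])
L,T=[],[]
for u in((403.5,60),(388.5,248)):
    P=onz(c,u,.109);L.append(P);print("bar end top",P)
d=L[0]-L[1];print(np.degrees(np.arctan2(d[1],d[0]))-90,np.linalg.norm(d),(L[0]+L[1])/2)
for u,v in (((271,63),(274,222)),((274,222),(482,226))):
    d=onz(c,v,.05)-onz(c,u,.05);print("wall",np.degrees(np.arctan2(d[1],d[0])),np.linalg.norm(d))
print("pocket/block",onz(c,(320.5,161.5),.018))
E
```

```text
62 [(374, [78, 109, 150]), (378, [78, 106, 151]), (382, [77, 107, 152]), (386, [88, 109, 122]), (390, [108, 171, 112]), (394, [108, 170, 114]), (398, [108, 174, 141]), (402, [108, 174, 230]), (406, [108, 175, 229]), (410, [108, 177, 228]), (414, [108, 176, 226]), (418, [76, 106, 151])]
63 [(374, [99, 129, 174]), (378, [98, 128, 173]), (382, [92, 114, 150]), (386, [103, 153, 115]), (390, [108, 172, 113]), (394, [108, 171, 118]), (398, [109, 168, 132]), (402, [108, 174, 230]), (406, [109, 175, 229]), (410, [108, 178, 228]), (414, [108, 174, 224]), (418, [77, 107, 152])]
245 [(374, [75, 99, 93]), (378, [105, 150, 100]), (382, [108, 175, 121]), (386, [109, 178, 132]), (390, [109, 179, 131]), (394, [108, 174, 129]), (398, [74, 105, 153]), (402, [75, 106, 154]), (406, [74, 108, 154]), (410, [74, 108, 153]), (414, [74, 106, 154]), (418, [74, 106, 154])]
246 [(374, [75, 99, 95]), (378, [101, 135, 98]), (382, [108, 173, 122]), (386, [109, 178, 130]), (390, [108, 181, 131]), (394, [108, 173, 130]), (398, [75, 108, 153]), (402, [74, 107, 153]), (406, [74, 106, 154]), (410, [74, 107, 153]), (414, [75, 107, 153]), (418, [75, 105, 155])]
bar end top [0.48213535 0.14122371 0.109     ]
bar end top [0.58869043 0.01323089 0.109     ]
39.77766325236729 0.16654172910009246 [0.53541289 0.0772273  0.109     ]
wall -51.570653442977374 0.16693817382133483
wall 38.7070571491132 0.23722926241678183
pocket/block [0.49807016 0.02048654 0.018     ]
```

```bash

python3 -m inch '[{"claw":0.3,"travel":[0.2,0.03,0],"turn":-0.0067},{"claw":0.3,"travel":[0.37,0.065,-0.1],"turn":-0.0067},{"claw":0.3,"travel":[0.373,0.065,-0.3],"turn":-0.0067},{"claw":0.3,"travel":[0.373,0.065,-0.5],"turn":-0.0067},{"claw":0.3,"travel":[0.373,0.065,-0.65],"turn":-0.0067}]' 60
python3 -m inch '[{"claw":0.3,"travel":[0,0,-0.08],"turn":0},{"claw":0.3,"travel":[0,0,-0.137],"turn":0},{"claw":-1,"travel":[0,0,-0.137],"turn":0},{"claw":-1,"travel":[0,0,-0.137],"turn":0},{"claw":-1,"travel":[0,0,-0.137],"turn":0}]' 60
python3 -m inch '[{"claw":-1,"travel":[0,0,0],"turn":0},{"claw":-1,"travel":[0,0,0],"turn":0}]' 120
```

```text
clock: 13.2
position: [0.5706, 0.0323, 0.1045]
ee_rot: [-0.001, 0.432, 0.902, -0.0]
contact_force: [-0.1, 0.2, 0.2]
width: 0.0553
gripper_force: 0.0
clock: 13.7
position: [0.5726, 0.0321, 0.0807]
ee_rot: [0.001, 0.432, 0.902, 0.001]
contact_force: [0.3, 0.2, -0.8]
width: 0.0123
gripper_force: 0.0
clock: 13.9
position: [0.5726, 0.0321, 0.0809]
ee_rot: [0.002, 0.432, 0.902, 0.001]
contact_force: [0.1, 0.1, 6.3]
width: 0.01
gripper_force: 117.7
```

```bash

python3 -m inch '[{"claw":-1,"travel":[0,0,0.03],"turn":0},{"claw":-1,"travel":[0,0,0.1],"turn":0},{"claw":-1,"travel":[0,0,0.2],"turn":0},{"claw":-1,"travel":[0,0,0.3],"turn":0},{"claw":-1,"travel":[0,0,0.4],"turn":0}]'
python3 -m inch '[{"claw":-1,"travel":[0,0,0.1],"turn":0},{"claw":-1,"travel":[0,0,0.17],"turn":0},{"claw":-1,"travel":[0,0,0.22],"turn":0},{"claw":-1,"travel":[0,0,0.25],"turn":0},{"claw":-1,"travel":[0,0,0.25],"turn":0}]'
cat > nuts.py <<'E'
import sys
from h import *
s,im=snap('wrist',sys.argv[1]);print(s['clock'],s['position'],s['contact_force'].round(1),s['moment'].round(2))
h=cv2.cvtColor(im,cv2.COLOR_RGB2HSV);m=((h[...,1]<75)&(h[...,2]>60)).astype(np.uint8)
n,l,st,ce=cv2.connectedComponentsWithStats(m)
for i in range(1,n):
    if st[i,4]>60: print(st[i].tolist(),ce[i].round().tolist())
b=((abs(h[...,0].astype(int)-108)<8)&(h[...,1]>130)).astype(np.uint8)
cn,_=cv2.findContours(b,cv2.RETR_EXTERNAL,cv2.CHAIN_APPROX_NONE);k=max(cn,key=cv2.contourArea)
print("blue",cv2.boundingRect(k),cv2.approxPolyDP(k,5,True)[:,0].tolist())
E
python3 nuts.py w8.png
```

```text
clock: 14.4
position: [0.5706, 0.0321, 0.1591]
ee_rot: [-0.001, 0.432, 0.902, -0.001]
contact_force: [0.6, -0.7, -5.0]
width: 0.0097
gripper_force: 118.2
clock: 14.9
position: [0.5716, 0.0321, 0.2095]
ee_rot: [0.0, 0.432, 0.902, 0.0]
contact_force: [1.4, 0.2, -5.1]
width: 0.0096
gripper_force: 118.2
14.9 [0.57157862 0.03209991 0.20946327] [ 1.4  0.2 -5.1] [-0.21 -0.25 -0.08]
[153, 19, 48, 50, 1774] [176.0, 44.0]
[337, 82, 10, 31, 193] [340.0, 98.0]
[176, 119, 90, 82, 6476] [221.0, 159.0]
[51, 180, 68, 52, 2441] [85.0, 205.0]
[400, 184, 198, 168, 11774] [518.0, 268.0]
[291, 190, 14, 36, 294] [299.0, 208.0]
[417, 196, 42, 38, 1177] [437.0, 214.0]
[265, 243, 43, 87, 1339] [292.0, 278.0]
[332, 243, 38, 64, 1205] [345.0, 275.0]
[134, 293, 115, 97, 3401] [198.0, 335.0]
[332, 313, 6, 17, 62] [334.0, 323.0]
[304, 333, 53, 48, 552] [335.0, 363.0]
[221, 369, 22, 25, 128] [233.0, 379.0]
[120, 375, 35, 25, 307] [139.0, 391.0]
[490, 388, 25, 12, 226] [501.0, 394.0]
blue (79, 0, 474, 339) [[79, 0], [132, 269], [277, 270], [279, 258], [304, 242], [308, 338], [330, 338], [335, 331], [334, 242], [343, 242], [362, 270], [507, 270], [552, 50], [518, 0]]
```

```bash

python3 -m inch '[{"claw":-1,"travel":[0.031,0.025,0],"turn":0},{"claw":-1,"travel":[0.094,0.075,0],"turn":0},{"claw":-1,"travel":[0.187,0.15,0],"turn":0},{"claw":-1,"travel":[0.312,0.251,0],"turn":0},{"claw":-1,"travel":[0.468,0.376,0],"turn":0}]'
python3 -m inch '[{"claw":-1,"travel":[0.187,0.15,0],"turn":0},{"claw":-1,"travel":[0.187,0.15,0],"turn":0},{"claw":-1,"travel":[0.07,0.056,0],"turn":0},{"claw":-1,"travel":[-0.047,-0.038,0],"turn":0},{"claw":-1,"travel":[-0.164,-0.131,0],"turn":0}]'
python3 -m inch '[{"claw":-1,"travel":[-0.098,-0.078,0],"turn":0},{"claw":-1,"travel":[-0.176,-0.141,0],"turn":0},{"claw":-1,"travel":[-0.234,-0.188,0],"turn":0},{"claw":-1,"travel":[-0.273,-0.219,0],"turn":0},{"claw":-1,"travel":[-0.304,-0.245,0],"turn":0}]'
cat >> nuts.py <<'E'
a=np.r_[s['position'],s['ee_rot']];c=cam("wrist",s);M=R.from_quat(a[[4,5,6,3]]).as_matrix()
for i in range(1,n):
    if st[i,4]>60 and ce[i][1]<232:
        t=M.T@(onz(c,ce[i],a[2]-.0635)-a[:3]);print("tote xy",(1000*t[1]).round(),(1000*t[0]-58).round(),st[i,4])
E
python3 nuts.py w9.png | grep -v "^\["
```

```text
clock: 15.45
position: [0.6661, 0.1084, 0.2086]
ee_rot: [-0.0, 0.433, 0.902, -0.0]
contact_force: [0.5, -0.0, -4.8]
width: 0.01
gripper_force: 118.2
clock: 15.95
position: [0.6323, 0.0818, 0.2076]
ee_rot: [-0.001, 0.432, 0.902, -0.0]
contact_force: [0.7, -0.8, -5.3]
width: 0.0101
gripper_force: 118.7
clock: 16.45
position: [0.5717, 0.0322, 0.2091]
ee_rot: [0.0, 0.432, 0.902, 0.0]
contact_force: [1.2, -0.2, -6.2]
width: 0.0097
gripper_force: 118.5
16.45 [0.57166955 0.03218366 0.20912784] [ 1.2 -0.2 -6.2] [-0.2  -0.05 -0.  ]
blue (77, 0, 475, 339) [[77, 0], [131, 270], [277, 270], [279, 258], [304, 242], [303, 331], [308, 338], [329, 338], [335, 331], [334, 242], [343, 242], [362, 270], [506, 267], [551, 49], [517, 0]]
tote xy 47.0 48.0 1624
tote xy 99.0 20.0 1581
tote xy -65.0 -21.0 6619
tote xy 88.0 -57.0 2304
tote xy -166.0 -54.0 2444
```

```bash

python3 -m inch '[{"claw":-1,"travel":[0,0,0.05],"turn":0},{"claw":-1,"travel":[0,0,0.15],"turn":0},{"claw":-1,"travel":[0,0,0.3],"turn":0},{"claw":-1,"travel":[0,0,0.4],"turn":0},{"claw":-1,"travel":[0,0,0.4],"turn":0}]' 40
python3 nuts.py w10.png | grep -v "^\["
python3 -m inch '[{"claw":-1,"travel":[0,0,0],"turn":0},{"claw":-1,"travel":[0,0,0],"turn":0}]' 20
python3 nuts.py w11.png | grep -v "^\["
```

```text
clock: 17.0
position: [0.5745, 0.0327, 0.2935]
ee_rot: [0.004, 0.432, 0.902, 0.002]
contact_force: [1.5, -0.4, -4.3]
width: 0.0097
gripper_force: 118.8
17.0 [0.57449607 0.03266778 0.29352767] [ 1.5 -0.4 -4.3] [-0.31 -0.29 -0.03]
blue (79, 0, 473, 339) [[79, 0], [132, 270], [277, 270], [279, 258], [304, 242], [307, 338], [336, 332], [330, 321], [334, 242], [343, 242], [362, 270], [506, 270], [551, 50], [516, 0]]
tote xy 173.0 31.0 193
tote xy 46.0 47.0 1601
tote xy 99.0 19.0 1577
tote xy -64.0 -21.0 6621
tote xy -145.0 -40.0 407
tote xy 150.0 -59.0 1312
tote xy 87.0 -58.0 2287
clock: 17.25
position: [0.5708, 0.0324, 0.2876]
ee_rot: [-0.002, 0.432, 0.902, -0.001]
contact_force: [0.3, -0.2, -4.5]
width: 0.0096
gripper_force: 118.8
17.25 [0.5707806  0.03236433 0.28756515] [ 0.3 -0.2 -4.5] [-0.24 -0.2  -0.04]
blue (78, 0, 474, 339) [[78, 0], [132, 270], [277, 270], [279, 258], [304, 242], [308, 325], [302, 332], [331, 338], [335, 242], [359, 258], [362, 270], [506, 267], [551, 49], [517, 0]]
tote xy 46.0 46.0 1602
tote xy 98.0 19.0 1580
tote xy 175.0 6.0 70
tote xy -65.0 -21.0 6615
tote xy -146.0 -43.0 319
tote xy 87.0 -58.0 2274
```

```bash

python3 -m inch '[{"claw":-0.9,"travel":[0,0,0],"turn":0},{"claw":-0.9,"travel":[0,0,0],"turn":0},{"claw":-0.9,"travel":[0,0,0],"turn":0}]' 20
```

```text
clock: 17.6
position: [0.5714, 0.0321, 0.289]
ee_rot: [-0.0, 0.432, 0.902, -0.0]
contact_force: [-0.5, -0.1, -5.8]
width: 0.0095
gripper_force: 118.6
```

```bash

python3 -m inch '[{"claw":-1,"travel":[0,0,-0.1],"turn":0},{"claw":-1,"travel":[0,0,-0.25],"turn":0},{"claw":-1,"travel":[0,0,-0.4],"turn":0},{"claw":-1,"travel":[0,0,-0.55],"turn":0},{"claw":-1,"travel":[0,0,-0.7],"turn":0}]'
python3 -m inch '[{"claw":-1,"travel":[0,0,-0.12],"turn":0},{"claw":-1,"travel":[0,0,-0.2],"turn":0},{"claw":-1,"travel":[0,0,-0.25],"turn":0},{"claw":-1,"travel":[0,0,-0.28],"turn":0},{"claw":-1,"travel":[0,0,-0.3],"turn":0}]'
python3 -m inch '[{"claw":-1,"travel":[0,0,-0.02],"turn":0},{"claw":-1,"travel":[0,0,-0.03],"turn":0},{"claw":-1,"travel":[0,0,-0.03],"turn":0}]'
```

```text
clock: 18.1
position: [0.5716, 0.0321, 0.1484]
ee_rot: [0.0, 0.432, 0.902, 0.0]
contact_force: [0.9, -0.8, -5.8]
width: 0.0102
gripper_force: 118.6
clock: 18.6
position: [0.5721, 0.0321, 0.0894]
ee_rot: [0.0, 0.432, 0.902, 0.0]
contact_force: [0.0, -0.4, -4.6]
width: 0.01
gripper_force: 118.8
clock: 18.9
position: [0.5716, 0.0322, 0.0835]
ee_rot: [0.0, 0.432, 0.902, 0.0]
contact_force: [-0.4, 0.7, -4.6]
width: 0.0096
gripper_force: 118.6
```

Nearly down; settle the last 2–3 mm, open, step 6 mm outward, and regrip lightly.

```bash

python3 -m inch '[{"claw":-1,"travel":[0,0,-0.01],"turn":0},{"claw":-1,"travel":[0,0,-0.013],"turn":0},{"claw":-0.4,"travel":[0,0,-0.013],"turn":0},{"claw":-0.4,"travel":[0,0,-0.013],"turn":0},{"claw":-0.4,"travel":[0,0,-0.013],"turn":0}]'
python3 -m inch '[{"claw":-0.4,"travel":[0.019,-0.023,0],"turn":0},{"claw":-0.4,"travel":[0.019,-0.023,0],"turn":0},{"claw":-1,"travel":[0.019,-0.023,0],"turn":0},{"claw":-1,"travel":[0.019,-0.023,0],"turn":0},{"claw":-1,"travel":[0.019,-0.023,0],"turn":0}]' 20
python3 -m inch '[{"claw":-1,"travel":[0,0,0],"turn":0},{"claw":-1,"travel":[0,0,0],"turn":0}]'
python3 -m inch '[{"claw":-1,"travel":[0,0,0.03],"turn":0},{"claw":-1,"travel":[0,0,0.08],"turn":0},{"claw":-1,"travel":[0,0,0.15],"turn":0},{"claw":-1,"travel":[0,0,0.25],"turn":0},{"claw":-1,"travel":[0,0,0.3],"turn":0}]'
sed -i 's/-58)/-64)/' nuts.py
python3 nuts.py w12.png | grep -v "^\["
```

```text
clock: 19.4
position: [0.5721, 0.0322, 0.0814]
ee_rot: [0.001, 0.432, 0.902, 0.0]
contact_force: [1.0, 0.3, -0.0]
width: 0.0255
gripper_force: 0.0
clock: 19.9
position: [0.5756, 0.0274, 0.0808]
ee_rot: [0.0, 0.432, 0.902, 0.0]
contact_force: [1.4, -2.1, 0.3]
width: 0.0116
gripper_force: 22.3
clock: 20.1
position: [0.5756, 0.0274, 0.0808]
ee_rot: [0.0, 0.432, 0.902, 0.0]
contact_force: [1.5, -0.9, 1.1]
width: 0.0114
gripper_force: 22.3
clock: 20.6
position: [0.5759, 0.0274, 0.1422]
ee_rot: [0.001, 0.432, 0.902, 0.0]
contact_force: [0.8, -0.2, -5.5]
width: 0.0115
gripper_force: 20.9
20.6 [0.57587136 0.02744552 0.14223951] [ 0.8 -0.2 -5.5] [-0.24 -0.26  0.05]
blue (126, 0, 386, 332) [[135, 30], [126, 294], [264, 295], [277, 258], [291, 253], [294, 242], [305, 243], [306, 331], [333, 328], [334, 242], [344, 242], [361, 259], [374, 295], [510, 293], [505, 87], [444, 29], [334, 29], [333, 0], [305, 0], [305, 28]]
tote xy 38.0 15.0 1041
tote xy 86.0 -5.0 1118
tote xy -62.0 -54.0 5380
tote xy -206.0 -75.0 3688
```

```bash
cat > tilt.py <<'E'
import sys
from h import *
from scipy.optimize import least_squares
s,im=snap('wrist',sys.argv[1]);a=np.r_[s['position'],s['ee_rot']];c=cam("wrist",s);W=R.from_quat(a[[4,5,6,3]]).as_matrix()
print(s['clock'],a[:3],s['contact_force'].round(1),s['moment'].round(2),s['qd'].round(2).max())
h=cv2.cvtColor(im,cv2.COLOR_RGB2HSV)
b=((abs(h[...,0].astype(int)-108)<8)&(h[...,1]>130)).astype(np.uint8)
k=max(cv2.findContours(b,cv2.RETR_EXTERNAL,cv2.CHAIN_APPROX_NONE)[0],key=cv2.contourArea)[:,0]
L=k[k[:,0]<320];Rr=k[k[:,0]>320]
nl=L[(L[:,1]-L[:,0]).argmax()];nr=Rr[(Rr[:,1]+Rr[:,0]).argmax()];fl=L[(-L[:,1]-1.0*L[:,0]).argmax()]
print(nl,nr,fl)
def w(p,q): # tote point -> world, q=(tilt about x, tilt about y, yc)
    r=R.from_euler('xy',q[:2]).as_matrix()@(np.array(p)-[0,-.064,.102])
    return a[:3]+W@np.array([r[1],r[0],-.0215-r[2]])
pts=[((-.12,-.085,.05),nl),((.12,-.085,.05),nr),((-.12,.085,.05),fl)]
q=least_squares(lambda q:np.concatenate([proj(c,w(p,q))-u for p,u in pts]),[0,0.]);print("tilt deg",np.degrees(q.x),"res",q.fun.round(1))
m=((h[...,1]<75)&(h[...,2]>60)).astype(np.uint8);n,l,st,ce=cv2.connectedComponentsWithStats(m)
for i in range(1,n):
    if st[i,4]>60 and ce[i][1]<240 and 120<ce[i][0]<520:
        o,d=ray(c,ce[i]);t=least_squares(lambda v:w((v[0],v[1],.015),q.x)-(o+v[2]*d),[0,0,.3]).x
        print("nut?",(1000*t[:2]).round(),"d",round(1000*np.hypot(t[0]-.097,t[1]-.062)),st[i].tolist())
E
python3 tilt.py w13.png
```

```text
20.65 [0.57664309 0.02749016 0.1434942 ] [ 0.7  1.  -3.1] [-0.09 -0.08 -0.02] 0.02
[126 294] [510 294] [135  29]
tilt deg [-21.4655755   -0.18947195] res [-2.2  1.6  4.8  2.4 -2.  -1.3]
nut? [45. 63.] d 52 [363, 61, 35, 41, 1059]
nut? [98. 37.] d 25 [433, 96, 41, 40, 1121]
nut? [-66. -22.] d 183 [190, 159, 78, 75, 5435]
nut? [ 86. -42.] d 104 [404, 196, 70, 55, 2182]
```

```bash

python3 -m inch '[{"claw":-1,"travel":[0,0,0.15],"turn":0},{"claw":-1,"travel":[0,0,0.3],"turn":0},{"claw":-1,"travel":[0,0,0.45],"turn":0},{"claw":-1,"travel":[0,0,0.55],"turn":0},{"claw":-1,"travel":[0,0,0.6],"turn":0}]'
python3 -m inch '[{"claw":-1,"travel":[0,0,0],"turn":0},{"claw":-1,"travel":[0,0,0],"turn":0},{"claw":-1,"travel":[0,0,0],"turn":0}]'
python3 tilt.py w14.png
```

```text
clock: 21.2
position: [0.5756, 0.0276, 0.2618]
ee_rot: [0.001, 0.432, 0.902, 0.0]
contact_force: [0.4, -1.1, -4.7]
width: 0.0118
gripper_force: 20.9
clock: 21.5
position: [0.5742, 0.0276, 0.2587]
ee_rot: [-0.002, 0.432, 0.902, -0.001]
contact_force: [-0.6, -0.1, -5.6]
width: 0.0115
gripper_force: 20.9
21.5 [0.57420815 0.02763158 0.25865469] [-0.6 -0.1 -5.6] [-0.14 -0.08  0.02] -0.0
[125 301] [512 302] [145  47]
tilt deg [-26.22252817  -0.30383971] res [-2.9  2.2  5.1  2.6 -1.6 -2.5]
nut? [60. 57.] d 37 [352, 75, 98, 63, 3899]
nut? [-65. -21.] d 183 [192, 170, 77, 73, 5211]
```

```bash
cat >> tilt.py <<'E'
i=[i for i in range(1,n) if st[i,4]>3000 and ce[i][0]>320 and ce[i][1]<240][0]
ys,xs=np.where(l==i);ds=[]
for u in list(zip(xs,ys))[::7]:
    o,d=ray(c,u);t=least_squares(lambda v:w((v[0],v[1],.015),q.x)-(o+v[2]*d),[0,0,.3]).x;ds.append([np.hypot(t[0]-.097,t[1]-.062),*t[:2]])
ds=np.array(ds);print("farthest blob px mm",(1000*ds[ds[:,0].argmax()]).round(),"x",(1000*ds[:,1].min()).round(),(1000*ds[:,1].max()).round(),"y",(1000*ds[:,2].min()).round(),(1000*ds[:,2].max()).round())
E
python3 -m inch '[{"claw":-1,"travel":[0,0,0],"turn":0},{"claw":-1,"travel":[0,0,0],"turn":0},{"claw":-1,"travel":[0,0,0],"turn":0},{"claw":-1,"travel":[0,0,0],"turn":0},{"claw":-1,"travel":[0,0,0],"turn":0}]'
python3 tilt.py w15.png
```

```text
clock: 22.05
position: [0.5753, 0.0275, 0.2607]
ee_rot: [0.0, 0.432, 0.902, 0.0]
contact_force: [0.5, 0.3, -5.5]
width: 0.0116
gripper_force: 20.9
22.05 [0.57533786 0.02753057 0.26071814] [ 0.5  0.3 -5.5] [-0.14 -0.08 -0.05] -0.0
[125 301] [511 301] [145  47]
tilt deg [-26.16899488  -0.20542903] res [-3.1  2.3  5.8  3.3 -2.1 -2.7]
nut? [61. 57.] d 37 [352, 75, 98, 63, 3891]
nut? [-65. -21.] d 182 [192, 170, 77, 73, 5218]
farthest blob px mm [72. 25. 62.] x 25.0 100.0 y 31.0 81.0
```

```bash
python3 -c "from rig import ticket;print(ticket.sign_off())"
```

```text
the job is handed in; nothing more can be done
None
```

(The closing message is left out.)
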